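Unlock the tipping trough and send a plaster cast down it

TASK

First lay the off-white plaster cast (don't drop it) on its flat back along the tipping trough, at the end away from the blue push lip, and let go of it. Then pull the red locking bat outward along its own length, flip it over to its other side until it springs home there, and only then push the blue lip down so that the trough stays fully tipped with the cast slid to the lip end. Leave everything else on the bench where it is.

Things in the scene. Friction and masses are not known exactly. Their poses are not given: they have to be found in the camera images.
- rig: grey base plate, 230 x 350 x 12 mm, fixed to the bench, carrying the trough, the lock and a tube. Origin on the bench surface under the middle of the trough; x across the trough (roughly away from the robot), y along it towards the blue lip, z up. Plate spans x -150..80, y -160..190 mm. Uprights at x +-71, y 0, up to 87 mm
- tube_end (a point): free end of the 32 mm aluminium tube, axes as the rig's. Its post stands at rig x -110, y 155 mm; at 280 mm up it runs in +x to x -45, then in -y to this end at y 22. It hangs over the lock's far side (underside 264 mm up), so an upright gripper cannot follow the bat through its flip: tilt the tool 20 to 45 degrees, pointing down and to rig +x
- trough_floor (a point): middle of the trough's floor (top face); it tips with the trough: x across, y along towards the blue lip, z up out of the floor. 85 mm above the bench and level at the start. Polished steel trough, 300 mm long and 116 mm wide inside, walls 24 mm high and 6 mm thick; slippery (friction about 0.12)
- trough (a joint): tilt of the trough about its crosswise pivot 10 mm under the middle of the floor: 0 level (start), grows as the lip goes down, 0.33 rad fully tipped on its stop. With the cast in the half away from it the lip takes 1 to 5 N; once the cast has slid over, its weight keeps the trough tipped. While the bat is locked a red tongue blocks the tilt (under 0.15 rad of play)
- lip (a point): point on the top face of the blue push lip at the trough's end (tips with it); lip 128 mm wide across, 36 mm deep, 8 mm thick, 109 mm above the bench when level. The point lies 30 mm to the rig's +x of the trough's centre line (clear of the tube) and 173 mm from the trough's middle; it goes down about 55 mm to fully tipped
- bat_head (a point): middle of the red head of the locking bat, 25 mm thick and round, 48 mm long along the bat; at the start 140 mm above the bench. Its z axis points outward along the bat, away from the hinge; its y axis is the hinge axis
- lock_hinge (a point): hinge axis of the locking bat, in the yellow lock (cheeks 52 mm wide, 54 mm apart over all, up to 84 mm above the bench) on the robot's side of the trough, 70 mm above the bench, parallel to the rig's y; axes as the rig's. The head's middle is 85 mm from it with the bat seated
- lock_flip (a joint): angle of the bat: 0 locked, leaning 35 degrees from vertical to rig -x (towards the robot); grows as the head goes over to rig +x; 0.87 rad at the other end, leaning 15 degrees to +x. Steel gate stops it after about 0.07 rad unless it is pulled out
- lock_bat (a joint): how far the bat is pulled outward along its own length: 0 seated, 0.020 m at the most; the gate is passed at 0.014 m or more. Spring: 3.6 N seated, 9.6 N fully out; it draws the bat home when let go
- cast_mid (a point): centre, half-way up, of the loose off-white plaster limb cast: 140 mm long, 49 mm wide and 50 mm high, round on top with a flat back that it lies on, z up. Its x runs along it towards a 16 mm steel bar that sticks out 30 mm from that end (100 mm from the centre). 0.3 to 0.6 kg
- blank: a blue plastic form blank, stepped, 140 x 50 x 53 mm; leave it (origin in the middle of its underside)
- bowl: a green bowl, 100 mm across, 55 mm high; leave it (origin in the middle of its underside)
- sander: a cork sanding block, 75 x 36 x 28 mm; leave it (origin in the middle of its underside)
- jar: a closed jar, 66 mm across, 95 mm high; leave it (origin in the middle of its underside)
- rasp: an orange-handled hand tool 200 mm long, lying flat; leave it (origin in the middle of its underside; x along it)
- mug: a white mug, 76 mm across, 90 mm high; leave it (origin in the middle of its underside)
- gauge: a yellow tape-measure case, 70 x 70 x 30 mm; leave it (origin in the middle of its underside)
There are look-alikes about, which are no part of the job. Several things look just like the part that bears cast_mid: the one meant starts farthest from the robot's base.

How it is judged:
By the outcome, as a careful person would: the job done as asked, in the order asked, and still so for the second after the job is handed in, with the robot touching nothing.
It also fails if it takes over 67 s, if anything falls off the work surface, if the arm or the gripper's body presses on something with over 40 N, if the wrist force passes 120 N, or if a joint passes its speed limit or range.

ROBOT

A 6-joint arm with a two-finger parallel gripper is mounted at the origin on the work surface. World frame = base frame: x ahead of the robot, y to its left, z up, the work surface at z = 0. Lengths are in mm, angles in degrees, forces in N, time in s.
With the tool pointing down it reaches from about 350 to 850 mm from the base axis. Payload 8.1 kg.
Tool frame: the origin (TCP) lies between the finger pads; the fingertips stand 17 mm ahead of it and the grasp point (between the pads) lies 2 mm behind it; z points along the fingers, y is the line along which they close (so a half turn about z gives the same grasp; the last joint's range is limited). The gripper opens to 85 mm and grips with 20 to 120 N. Pads are 22 mm wide; open, the fingers measure 114 mm over their backs; the gripper's body (76 mm by 85 mm) begins 54 mm behind the grasp point. The pads swing forward as they close: fully open they stand 13 mm farther back than shut.
Start: joints at [60.653, 7.471, 85.268, -0, 87.261, -4.893], TCP at [248.356, 546.191, 248.292] pointing down, gripper open.
Joint ranges: [-169.43, 169.43], [-51.17, 129.36], [1.28, 143.12], [-76.62, 256.62], [0, 156.53], [-152.29, 152.29]. Speed limits (degrees/s): [136.94, 136.94, 159.86, 180, 180, 180].

INTERFACE

Orientations are given as [roll, pitch, yaw] about the fixed x, y, z axes, in that order (R = Rz(yaw) Ry(pitch) Rx(roll)).
In Python, from bench import sense, snapshot, hand_in, trace, place_of gives the robot as it stands.
- The arm moves only by the shell command python3 -m handwheel 'ROWS' [FORCE]. ROWS is JSON, a list of rows, each a list of 7 numbers: the opening, from -1 (shut) to 1 (fully open), then the shift along the tool's x, y, z in cm, then the turn, a rotation vector about the tool's x, y, z in rad. A call has 1 to 12 rows; each row shifts and turns the commanded pose from where the row before left it, along the tool's axes as they then stand; what a row does not reach is not made up. A row lasts 1/12 s, in which the tool goes at most 41.7 mm and 7.16 degrees, less where a joint would pass 70% of its speed; a pose out of reach is approached as far as the arm can. A call with a gripper value outside its range is refused whole. The fingers move at their own pace and stop on an object; FORCE is the grip in N (left out, the last holds). Time passes only in rows, so rows that do not move let the fingers close. It gives the time, the measured TCP pose, the force, the opening and the grip force at its end, in the units of the state.
- sense(): the state, without advancing time (a new reading comes with each control period).
- snapshot(name): name is "scene" or "top"; returns a dict with "image" (400x640x3 uint8, red, green, blue), "intrinsics" (3x3 intrinsics, pixels), "k1" (the pictures are not rectified: a ray, as slopes to the right and down, at radius r is drawn at 1 + k1 r^2 times it, then the intrinsics apply), "R" (3x3) and "t" (3): a world point X has camera coordinates R X + t. Camera axes: x right, y down, z forward; pixel columns grow to the right and rows downward; lengths in mm; the calibration is good to about 2 mm. A picture is of the moment at which its call begins. There is no depth.
- hand_in(): hands the job in; it is judged then, once.
Trained networks look in a picture, given as the dict that the camera call returned (one of the last four; its "shot" number tells which), for a name from the list of things; names that differ only in an ending like _2 or _b are one class to them, and where a whole thing is asked for, a point or a joint stands for the part that bears it (a point fixed in the world has none). Each returns a list of dicts, best first, with "conf" (0 to 1); they miss things now and then, are a little off and sometimes report something else, mostly with a low value. They report only what shows in the picture. A call takes as long as a camera call. They do not tell look-alikes from the thing itself.
- trace(picture, query): "pixels" (400x640 bool, what is visible of it).
- place_of(picture, query): "location" ([x, y, z] in mm, in world coordinates, good to about 4 mm: a listed point, or the origin of a listed thing).
The state is a dict: "time": time; "joint_pos": joint angles; "qd": joint speeds; "joint_efforts": joint torques, N m; "tool_pos": TCP position; "tcp_rot": TCP orientation; "ft_force": force on the tool from outside, world axes, zero at the start; "wrist_torque": the same for the moment, N m; "finger_gap": finger opening in mm; "grip_force": force on a finger pad.
Only numpy, scipy, OpenCV 4.12 (cv2) and the standard library are available. Lean on these libraries where they do the work, as an engineer would, in place of code of your own. Each camera call takes 0.05 s, during which the arm holds its last target. There are 200 camera calls.

## Working session

There is one attempt and no reset: what is moved stays moved. The work goes in short steps, Python scripts to look and compute and a shell command to move; the robot and the scene stay as the last step left them, time stands still between calls to the robot, and variables do not carry over. Pictures are saved under pics/ and viewed, at most 14 in all, crops included, and the job is handed in when it is done.

```bash
mkdir -p pics
cat > h.py <<'E'
import numpy as np,cv2
from bench import *
from scipy.spatial.transform import Rotation as R
E
python3 - <<'E'
from h import *
s=sense(); print({k:np.round(v,2).tolist() for k,v in s.items()})
ims=[]
for n in ["scene","top"]:
    p=snapshot(n); ims.append(p["image"])
    print(n,np.round(-np.array(p["R"]).T@p["t"],0))
    for q in "rig tube_end trough_floor lip bat_head lock_hinge cast_mid blank bowl sander jar rasp mug gauge".split():
        try: print(q,[(np.round(d["location"]).tolist(),round(d["conf"],2)) for d in place_of(p,q)][:5])
        except Exception as e: print(q,e)
    cv2.imwrite(f"pics/{n}0.png",p["image"][:,:,::-1])
E
```

```text
{'time': 0.0, 'joint_pos': [60.65, 7.51, 85.33, -0.0, 87.26, -4.89], 'qd': [0.01, -0.03, -0.04, -0.01, -0.07, 0.12], 'joint_efforts': [-0.0, -56.94, -50.06, -0.0, 0.01, 0.0], 'tool_pos': [248.1, 545.74, 247.25], 'tcp_rot': [-179.9, -0.01, 155.55], 'ft_force': [-0.19, 0.15, -0.11], 'wrist_torque': [-0.06, -0.01, 0.03], 'grip_force': 0.0, 'finger_gap': 85.15}
scene [1264.   92.  998.]
rig [([621.0, 85.0, 2.0], 0.64)]
tube_end [([572.0, 100.0, 279.0], 0.62)]
trough_floor [([620.0, 80.0, 85.0], 0.59)]
lip [([638.0, 254.0, 108.0], 0.77), ([735.0, 466.0, 2.0], 0.25)]
bat_head [([468.0, 135.0, 142.0], 0.55)]
lock_hinge [([516.0, 136.0, 70.0], 0.97)]
cast_mid [([184.0, -387.0, 26.0], 0.88), ([430.0, -331.0, 24.0], 0.87), ([322.0, 156.0, 22.0], 0.5)]
blank []
bowl [([374.0, -106.0, -1.0], 0.97)]
sander [([585.0, -166.0, 0.0], 0.59)]
jar [([778.0, 92.0, -3.0], 0.98), ([378.0, -104.0, -3.0], 0.68)]
rasp [([412.0, 401.0, 1.0], 0.62)]
mug [([734.0, 470.0, 2.0], 0.67)]
gauge [([766.0, -125.0, -4.0], 0.89)]
top [ 261.   59. 1554.]
rig [([620.0, 86.0, -1.0], 0.83), ([376.0, -105.0, 0.0], 0.32)]
tube_end [([573.0, 98.0, 286.0], 0.63)]
trough_floor [([622.0, 83.0, 87.0], 0.73)]
lip [([641.0, 257.0, 109.0], 0.75)]
bat_head [([471.0, 134.0, 139.0], 0.49)]
lock_hinge [([515.0, 136.0, 68.0], 0.58)]
cast_mid [([185.0, -383.0, 26.0], 0.72), ([317.0, 153.0, 25.0], 0.65), ([434.0, -331.0, 28.0], 0.55)]
blank [([768.0, -125.0, -1.0], 0.72), ([606.0, -322.0, 0.0], 0.56)]
bowl [([622.0, 78.0, 86.0], 0.42)]
sander [([586.0, -165.0, 4.0], 0.76)]
jar [([781.0, 86.0, -1.0], 0.56)]
rasp [([409.0, 401.0, 2.0], 0.65)]
mug [([733.0, 468.0, 1.0], 0.68)]
gauge [([764.0, -125.0, -1.0], 0.96)]
```

View pics/scene0.png

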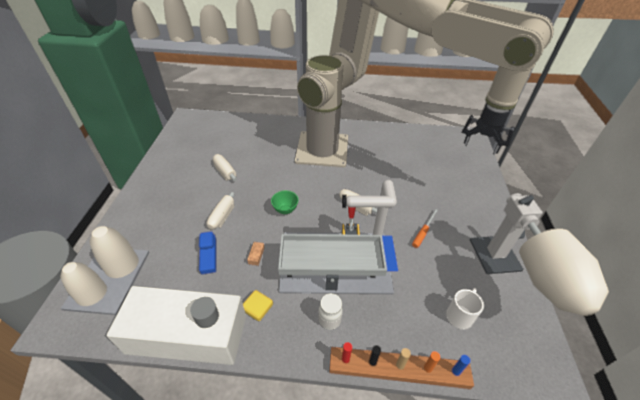

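View pics/top0.png

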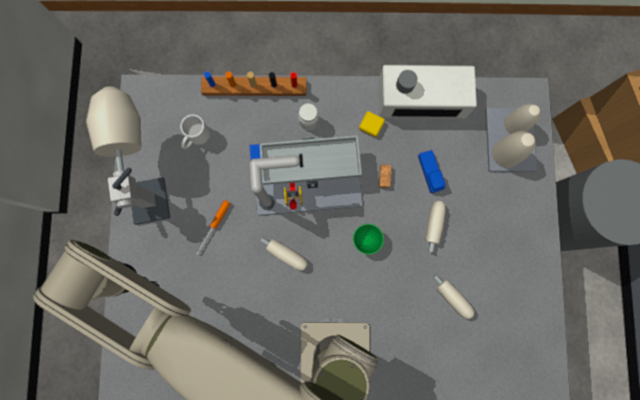

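The scene view shows the trough with the blue lip at about (390,253), the bat near (351,215), and three casts with bars. The top view shows those casts at (437,225), (455,298) and (286,254). Going by distance from the base, the one I want is at about (432,-331), which is 544 mm out, with its bar pointing towards the robot. Next I'll refine the yaws.

```bash
cat >> h.py <<'E'
def ray(p,uv,z):
    uv=np.asarray(uv,float).reshape(-1,1,2)
    K=np.array(p["intrinsics"],float); Rm=np.array(p["R"]);t=np.array(p["t"])
    d=(uv[:,0]-K[:2,2])/[K[0,0],K[1,1]]; s=d.copy()
    for _ in range(20): s=d/(1+p["k1"]*(s**2).sum(1,keepdims=True))
    w=np.c_[s,np.ones(len(s))]@Rm; c=-Rm.T@t
    return c+w*((z-c[2])/w[:,2])[:,None]
def mask(p,q,near):
    best=None
    for d in trace(p,q):
        m=d["pixels"]; v,u=np.nonzero(m)
        if len(u)<8: continue
        X=ray(p,np.c_[u,v],near[2]); e=np.linalg.norm(X.mean(0)-near)
        if best is None or e<best[0]: best=(e,X,d["conf"],m)
    return best
def rect(X):
    (c,wh,a)=cv2.minAreaRect(X[:,:2].astype(np.float32)); return np.round(c,1),np.round(wh,1),round(a,2)
def go(pos,axz,axy):
    "shift in tool cm and rotvec from the present pose to TCP pos with tool z, y axes"
    s=sense(); r0=R.from_euler('xyz',s["tcp_rot"],degrees=True)
    z=np.array(axz,float);z/=np.linalg.norm(z); y=np.array(axy,float); y-=z*(y@z); y/=np.linalg.norm(y)
    for sg in (1,-1):
        r1=R.from_matrix(np.c_[np.cross(sg*y,z),sg*y,z])
        print("rotvec",(r0.inv()*r1).as_rotvec().round(3),"shift cm in old axes",(r0.inv().apply(np.array(pos)-s["tool_pos"])/10).round(2),"in new",(r1.inv().apply(np.array(pos)-s["tool_pos"])/10).round(2))
def st():
    s=sense(); print({k:np.round(s[k],1).tolist() for k in ("time","tool_pos","tcp_rot","joint_pos","ft_force","finger_gap","grip_force")})
E
python3 - <<'E'
from h import *
for n in ["top","scene"]:
    p=snapshot(n); print(n)
    b=mask(p,"cast_mid",np.array([432,-331,25.])); X=b[1]
    print("cast",b[0],rect(X),X.mean(0).round(), "minx",X[X[:,0].argmin()].round(),"maxx",X[X[:,0].argmax()].round(),len(X))
    for q,near in (("trough_floor",[621,82,109]),("lip",[625,255,109]),("rig",[585,97,12])):
        b=mask(p,q,np.array(near,float))
        if b: print(q,b[0],b[2],rect(b[1]),b[1].min(0).round(),b[1].max(0).round())
s=sense(); 
v=cv2.resize(snapshot("top")["image"][130:270,240:480],None,fx=3.3,fy=3.3,interpolation=cv2.INTER_CUBIC)
cv2.imwrite("pics/c1.png",v[:,:,::-1])
E
```

```text
top
cast 9.407180053633391 (array([ 421.3, -322.1]), array([ 50.8, 163.2]), 75.27) [ 427. -323.   25.] minx [ 341. -306.   25.] maxx [ 499. -346.   25.] 623
trough_floor 0.6723261762934772 0.62 (array([617.8, 102.8]), array([133.8, 344.9]), 5.49) [539. -72. 109.] [700. 280. 109.]
lip 174.81626346034037 0.94 (array([617.6, 101.8]), array([133.6, 342.4]), 5.33) [542. -72. 109.] [693. 276. 109.]
rig 8.266000870687998 0.77 (array([593.7, 103.5]), array([252.2, 372.5]), 4.83) [456. -83.  12.] [726. 294.  12.]
scene
cast 6.531198446369458 (array([ 417.1, -326.2]), array([ 57.4, 174.1]), 78.95) [ 426. -329.   25.] minx [ 332. -308.   25.] maxx [ 502. -344.   25.] 486
trough_floor 16.982366026231155 0.64 (array([624.3,  98.3]), array([150.8, 343.7]), 5.29) [539. -75. 109.] [715. 273. 109.]
lip 157.55740923450034 0.64 (array([623.9,  98.4]), array([151.5, 345.4]), 5.29) [539. -78. 109.] [714. 274. 109.]
rig 38.78429811003472 0.61 (array([449.7, 109.4]), array([505.8, 421.6]), 5.36) [179. -97.  12.] [720. 306.  12.]
```

View pics/c1.png

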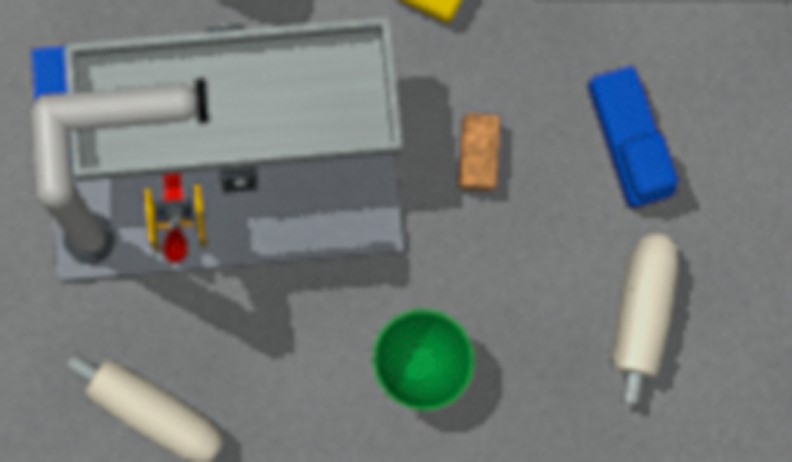

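The rig yaw is about +5° with its origin near (620.5,82.5). The cast centre is about (433,-329), with the bar pointing at 166°. The crop shows the bat head at (175,243) and the tube over the trough's lip half. I'll travel to the cast now.

```bash
python3 -m handwheel '[[1,-1,-1.5,0,0,0,0],[1,-2,-3,0,0,0,0],[1,-2.2,-3,0,0,0,0],[1,-2.2,-3,0,0,0,0],[1,-2.2,-3,0,0,0,0],[1,-2.2,-3,0,0,0,0],[1,-2.2,-3,0,0,0,0],[1,-2.2,-3,0,0,0,0],[1,-2.2,-3,0,0,0,0],[1,-2.2,-3,0,0,0,0],[1,-2.2,-3,0,0,0,0],[1,-2.2,-3,0,0,0,0]]'
python3 -m handwheel '[[1,-2.2,-3,0,0,0,0],[1,-2.2,-3,0,0,0,0],[1,-2.2,-3,0,0,0,0],[1,-2.2,-3,0,0,0,0],[1,-2.2,-3,0,0,0,0],[1,-2.2,-3,0,0,0,0],[1,-2.2,-3,0,0,0,0],[1,-2.2,-3,0,0,0,0],[1,-2.2,-3,0,0,0,0],[1,-2.2,-3,0,0,0,0],[1,-2.2,-3,0,0,0,0],[1,-1,-1.5,0,0,0,0]]'
python3 - <<'E'
from h import *
st(); go([433,-329,100],[0,0,-1],[.242,.970,0])
E
```

```text
time: 3.05
tool_pos: [333.1, 127.1, 248.6]
tcp_rot: [180.0, 0.1, 155.6]
ft_force: [1.0, 0.7, -0.7]
finger_gap: 85.4
grip_force: 0.0
time: 4.05
tool_pos: [419.7, -293.5, 248.1]
tcp_rot: [-179.9, 0.0, 155.4]
ft_force: [0.3, 0.4, 0.6]
finger_gap: 85.0
grip_force: 0.0
{'time': 4.0, 'tool_pos': [419.7, -293.5, 248.1], 'tcp_rot': [-179.9, 0.0, 155.4], 'joint_pos': [-40.7, -6.3, 99.1, -0.0, 87.1, -106.1], 'ft_force': [0.3, 0.4, 0.6], 'finger_gap': 85.0, 'grip_force': 0.0}
rotvec [-0.001  0.001 -0.184] shift cm in old axes [-2.67 -2.66 14.82] in new [-2.15 -3.12 14.81]
rotvec [1.000e-03 2.000e-03 2.957e+00] shift cm in old axes [-2.67 -2.66 14.82] in new [ 2.15  3.12 14.81]
```

```bash
python3 -m handwheel '[[1,-1.3,-1.3,2,0,0,-0.092],[1,-1.3,-1.3,3,0,0,-0.092],[1,0,0,3.5,0,0,0],[1,0,0,3,0,0,0],[1,0,0,2,0,0,0],[1,0,0,1.3,0,0,0],[1,0,0,0,0,0,0],[1,0,0,0,0,0,0]]' 60
python3 - <<'E'
from h import *
st()
for n in ("top","scene"):
    p=snapshot(n)
    print([(np.round(d["location"]).tolist(),round(d["conf"],2)) for d in place_of(p,"cast_mid")])
go([433,-329,20],[0,0,-1],[.242,.970,0])
v=cv2.resize(p["image"][130:260,150:310],None,fx=4,fy=4,interpolation=cv2.INTER_CUBIC)
cv2.imwrite("pics/c2.png",v[:,:,::-1])
E
```

```text
time: 4.72
tool_pos: [434.1, -323.4, 100.5]
tcp_rot: [180.0, -0.0, 166.1]
ft_force: [-0.2, -0.4, 0.8]
finger_gap: 85.1
grip_force: 0.0
{'time': 4.7, 'tool_pos': [434.1, -323.4, 100.5], 'tcp_rot': [180.0, -0.0, 166.1], 'joint_pos': [-42.1, 5.5, 103.4, -0.0, 71.2, -118.2], 'ft_force': [-0.2, -0.4, 0.8], 'finger_gap': 85.1, 'grip_force': 0.0}
[([316.0, 155.0, 23.0], 0.85), ([184.0, -384.0, 28.0], 0.82), ([634.0, 254.0, 106.0], 0.74), ([433.0, -329.0, 27.0], 0.7), ([574.0, 100.0, 284.0], 0.57)]
[([435.0, -333.0, 23.0], 0.73), ([184.0, -387.0, 26.0], 0.72), ([323.0, 154.0, 25.0], 0.51)]
rotvec [-0.002  0.003  0.002] shift cm in old axes [ 0.15 -0.48  8.25] in new [ 0.12 -0.5   8.25]
rotvec [-5.00e-03 -3.00e-03 -3.14e+00] shift cm in old axes [ 0.15 -0.48  8.25] in new [-0.12  0.5   8.25]
```

View pics/c2.png

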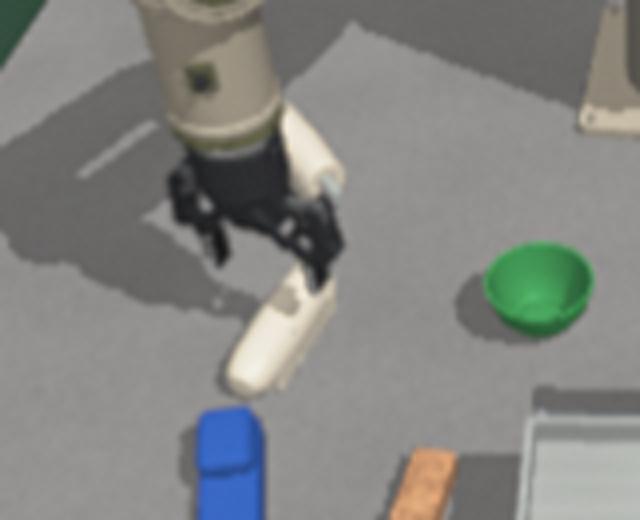

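The gripper is straddling the cast, whose body ends at crop (255,370), and the fingers are clear of the blank. I'll descend and grip.

```bash
python3 -m handwheel '[[1,0.1,-0.6,1.5,0,0,0],[1,0,0,2,0,0,0],[1,0,0,2,0,0,0],[1,0,0,1.5,0,0,0],[1,0,0,0.8,0,0,0],[1,0,0,0,0,0,0],[1,0,0,0,0,0,0]]' 60
python3 -m handwheel '[[0.5,0,0,0,0,0,0],[0,0,0,0,0,0,0],[-0.5,0,0,0,0,0,0],[-1,0,0,0,0,0,0],[-1,0,0,0,0,0,0],[-1,0,0,0,0,0,0],[-1,0,0,0,0,0,0],[-1,0,0,0,0,0,0],[-1,0,0,0,0,0,0],[-1,0,0,0,0,0,0]]' 60
python3 -m handwheel '[[-1,0,0,-1,0,0,0],[-1,0,0,-2,0,0,0],[-1,0,0,-3,0,0,0],[-1,0,0,-3,0,0,0],[-1,0,0,-3,0,0,0],[-1,0,0,-3,0,0,0],[-1,0,0,-2,0,0,0],[-1,0,0,0,0,0,0],[-1,0,0,0,0,0,0]]'
python3 - <<'E'
from h import *
st()
p=snapshot("scene")
v=cv2.resize(p["image"][90:250,150:350],None,fx=4,fy=3.75,interpolation=cv2.INTER_CUBIC)
cv2.imwrite("pics/c3.png",v[:,:,::-1])
t=np.deg2rad(5); go([627,11,190],[0,0,-1],[np.cos(t),np.sin(t),0])
E
```

```text
time: 5.5
tool_pos: [432.1, -329.4, 23.1]
tcp_rot: [-180.0, 0.0, 166.1]
ft_force: [0.3, 0.0, 0.4]
finger_gap: 85.3
grip_force: 0.0
time: 6.33
tool_pos: [432.6, -330.1, 24.1]
tcp_rot: [-179.9, 0.1, 166.1]
ft_force: [-2.3, 1.9, 7.3]
finger_gap: 47.3
grip_force: 61.1
time: 7.08
tool_pos: [432.2, -329.5, 193.4]
tcp_rot: [-179.9, 0.1, 166.1]
ft_force: [0.6, 0.3, -5.1]
finger_gap: 47.4
grip_force: 62.8
{'time': 7.1, 'tool_pos': [432.2, -329.5, 193.4], 'tcp_rot': [-179.9, 0.1, 166.1], 'joint_pos': [-42.7, 0.4, 98.4, 0.0, 81.0, -118.8], 'ft_force': [0.6, 0.3, -5.1], 'finger_gap': 47.4, 'grip_force': 62.8}
rotvec [-0.000e+00 -1.000e-03  1.241e+00] shift cm in old axes [-10.83  37.67   0.14] in new [32.13 22.45  0.13]
rotvec [ 1.000e-03 -0.000e+00 -1.901e+00] shift cm in old axes [-10.83  37.67   0.14] in new [-32.13 -22.45   0.13]
```

View pics/c3.png

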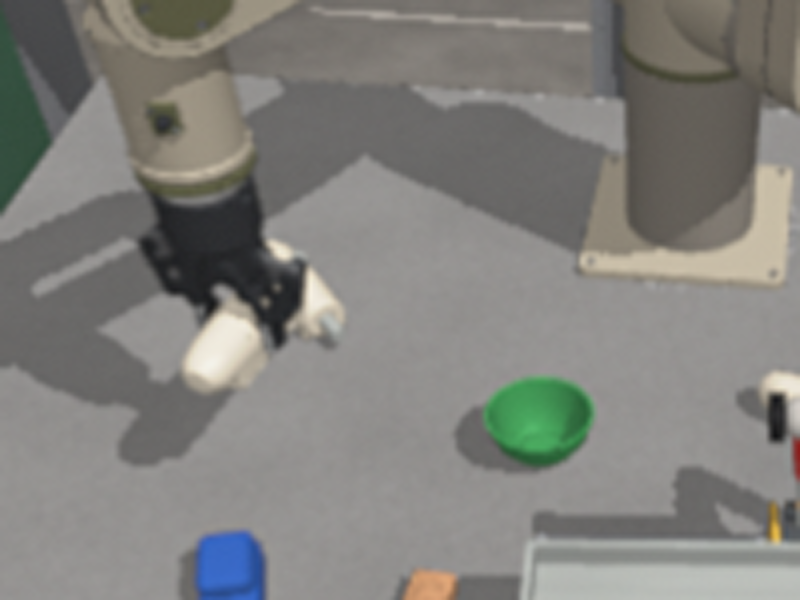

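The cast is held level, at crop (225,350). I'll rotate it, carry it over, then check.

```bash
python3 -m handwheel '[[-1,0,0,0,0,0,0.061],[-1,0,0,0,0,0,0.118],[-1,0,0,0,0,0,0.118],[-1,0,0,0,0,0,0.118],[-1,0,0,0,0,0,0.118],[-1,0,0,0,0,0,0.118],[-1,0,0,0,0,0,0.118],[-1,0,0,0,0,0,0.118],[-1,0,0,0,0,0,0.118],[-1,0,0,0,0,0,0.118],[-1,0,0,0,0,0,0.118],[-1,0,0,0,0,0,0]]'
python3 -m handwheel '[[-1,1.5,1,0,0,0,0],[-1,3,2.1,0,0,0,0],[-1,3,2.1,0,0,0,0],[-1,3,2.1,0,0,0,0],[-1,3,2.1,0,0,0,0],[-1,3,2.1,0,0,0,0],[-1,3,2.1,0,0,0,0],[-1,3,2.1,0,0,0,0],[-1,3,2.1,0,0,0,0],[-1,3,2.1,0,0,0,0],[-1,3,2.1,0,0,0,0],[-1,1.5,1,0,0,0,0]]'
python3 -m handwheel '[[-1,0,0,0,0,0,0],[-1,0,0,0,0,0,0]]'
python3 - <<'E'
from h import *
st()
t=np.deg2rad(5); go([627,11,109],[0,0,-1],[np.cos(t),np.sin(t),0])
for n in ("top","scene"):
    p=snapshot(n)
    for q in ("cast_mid","trough_floor"): print(q,[(np.round(d["location"]).tolist(),round(d["conf"],2)) for d in place_of(p,q)])
p=snapshot("top")
v=np.vstack([cv2.resize(snapshot("scene")["image"][170:310,230:430],None,fx=2.8,fy=2.1),cv2.resize(p["image"][120:250,230:430],None,fx=2.8,fy=2.1)])
cv2.imwrite("pics/c4.png",v[:,:,::-1]); print(v.shape)
E
```

```text
time: 8.13
tool_pos: [430.4, -327.9, 189.0]
tcp_rot: [-179.8, -0.2, 94.7]
ft_force: [-0.1, 0.2, -3.7]
finger_gap: 47.3
grip_force: 62.8
time: 9.13
tool_pos: [632.4, 23.8, 189.7]
tcp_rot: [-179.8, -0.1, 95.4]
ft_force: [1.0, -0.2, -4.6]
finger_gap: 47.5
grip_force: 62.9
time: 9.3
tool_pos: [631.2, 20.9, 189.7]
tcp_rot: [-179.8, -0.0, 95.3]
ft_force: [-0.6, 0.0, -4.4]
finger_gap: 47.1
grip_force: 62.9
{'time': 9.3, 'tool_pos': [631.2, 20.9, 189.7], 'tcp_rot': [-179.8, -0.0, 95.3], 'joint_pos': [-2.7, 14.4, 83.7, -0.0, 82.2, -8.1], 'ft_force': [-0.6, 0.0, -4.4], 'finger_gap': 47.1, 'grip_force': 62.9}
rotvec [-0.004 -0.     0.006] shift cm in old axes [-0.95 -0.48  8.07] in new [-0.95 -0.51  8.07]
rotvec [ 0.    -0.006 -3.136] shift cm in old axes [-0.95 -0.48  8.07] in new [0.95 0.51 8.07]
cast_mid [([634.0, 18.0, 193.0], 0.69), ([318.0, 155.0, 25.0], 0.6), ([183.0, -390.0, 25.0], 0.57)]
trough_floor [([624.0, 78.0, 88.0], 0.98)]
cast_mid [([187.0, -388.0, 24.0], 0.84), ([628.0, 15.0, 192.0], 0.75), ([323.0, 155.0, 23.0], 0.52)]
trough_floor [([620.0, 80.0, 86.0], 0.63)]
(567, 560, 3)
```

View pics/c4.png

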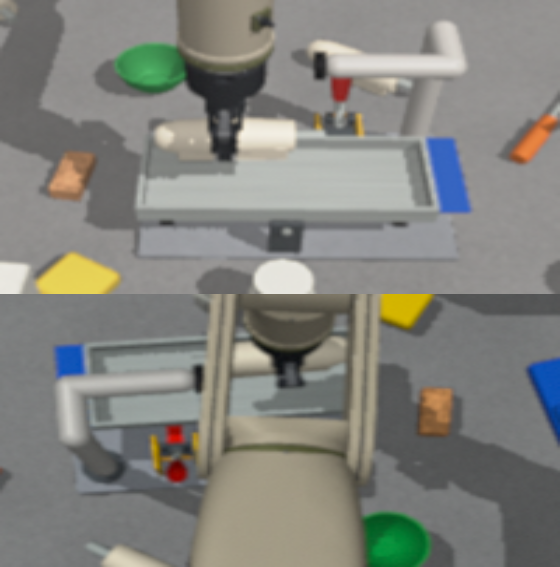

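The cast hangs over the trough's far end, aligned, with its bar towards the lip. The crop shows its tip at (165,135), inside the end wall. I'll lower it gently.

```bash
python3 -m handwheel '[[-1,-0.9,-0.45,0,0,0,0],[-1,0,0,1,0,0,0],[-1,0,0,1.5,0,0,0],[-1,0,0,1.5,0,0,0],[-1,0,0,1,0,0,0],[-1,0,0,0,0,0,0],[-1,0,0,0,0,0,0]]'
python3 -m handwheel '[[-1,0,0,0.8,0,0,0],[-1,0,0,0.8,0,0,0],[-1,0,0,0.5,0,0,0],[-1,0,0,0.3,0,0,0],[-1,0,0,0,0,0,0],[-1,0,0,0,0,0,0]]'
```

```text
time: 10.28
tool_pos: [627.7, 10.1, 141.2]
tcp_rot: [-179.9, -0.0, 95.0]
ft_force: [0.3, 0.0, -4.2]
finger_gap: 47.7
grip_force: 63.0
time: 10.78
tool_pos: [628.4, 10.4, 118.1]
tcp_rot: [-180.0, -0.0, 95.0]
ft_force: [0.5, 0.8, -3.7]
finger_gap: 47.5
grip_force: 62.9
```

```bash
python3 -m handwheel '[[-1,0,0,0.2,0,0,0],[-1,0,0,0.2,0,0,0],[-1,0,0,0.2,0,0,0],[-1,0,0,0,0,0,0]]'
python3 -m handwheel '[[-1,0,0,0.1,0,0,0],[-1,0,0,0.1,0,0,0],[-1,0,0,0,0,0,0]]'
python3 -m handwheel '[[-1,0,0,0.1,0,0,0],[-1,0,0,0,0,0,0]]'
```

```text
time: 11.12
tool_pos: [628.2, 10.3, 111.8]
tcp_rot: [-180.0, -0.0, 95.0]
ft_force: [-0.9, -0.4, -3.6]
finger_gap: 47.4
grip_force: 62.9
time: 11.37
tool_pos: [628.4, 10.3, 110.1]
tcp_rot: [-180.0, -0.0, 95.0]
ft_force: [-0.2, -0.5, -3.8]
finger_gap: 47.4
grip_force: 63.0
time: 11.53
tool_pos: [628.6, 10.3, 109.3]
tcp_rot: [180.0, 0.0, 95.0]
ft_force: [0.6, 0.2, -3.4]
finger_gap: 47.4
grip_force: 63.0
```

```bash
python3 -m handwheel '[[-1,0,0,0.1,0,0,0],[-1,0,0,0,0,0,0]]'
python3 -m handwheel '[[-1,0,0,0.1,0,0,0],[-1,0,0,0,0,0,0]]'
```

```text
time: 11.7
tool_pos: [628.9, 10.3, 109.2]
tcp_rot: [179.9, 0.0, 95.0]
ft_force: [-1.6, -0.8, 2.3]
finger_gap: 47.6
grip_force: 63.6
time: 11.87
tool_pos: [629.3, 10.3, 109.2]
tcp_rot: [179.9, 0.0, 95.0]
ft_force: [-2.9, 0.4, 9.0]
finger_gap: 47.0
grip_force: 64.1
```

It's in contact. I'll open partway and rise.

```bash
python3 -m handwheel '[[0.2,0,0,0,0,0,0],[0.35,0,0,0,0,0,0],[0.4,0,0,0,0,0,0],[0.4,0,0,0,0,0,0],[0.4,0,0,0,0,0,0],[0.4,0,0,-1,0,0,0],[0.4,0,0,-2,0,0,0],[0.4,0,0,-2.5,0,0,0],[0.4,0,0,-3,0,0,0],[0.4,0,0,-3,0,0,0],[0.4,0,0,-3,0,0,0],[0.4,0,0,-3,0,0,0]]'
python3 - <<'E'
from h import *
st()
ims=[]
for n in ("top","scene"):
    p=snapshot(n); ims.append(p["image"])
    for q in ("cast_mid","trough_floor","lip","bat_head","lock_hinge","tube_end"): print(n,q,[(np.round(d["location"]).tolist(),round(d["conf"],2)) for d in place_of(p,q)])
v=cv2.resize(ims[1][150:300,230:430],None,fx=4,fy=4)
cv2.imwrite("pics/c5.png",v[:,:,::-1]); print(v.shape)
E
```

```text
time: 12.87
tool_pos: [628.3, 10.3, 284.7]
tcp_rot: [180.0, 0.0, 95.0]
ft_force: [0.8, 0.3, 0.6]
finger_gap: 60.1
grip_force: 0.0
{'time': 12.9, 'tool_pos': [628.3, 10.3, 284.7], 'tcp_rot': [180.0, 0.0, 95.0], 'joint_pos': [-3.7, 11.1, 77.4, 0.0, 91.4, -8.7], 'ft_force': [0.8, 0.3, 0.6], 'finger_gap': 60.1, 'grip_force': 0.0}
top cast_mid [([181.0, -385.0, 24.0], 0.98), ([316.0, 154.0, 25.0], 0.65), ([632.0, 8.0, 110.0], 0.57), ([783.0, 86.0, 2.0], 0.24)]
top trough_floor [([623.0, 82.0, 86.0], 0.69)]
top lip [([640.0, 259.0, 109.0], 0.66)]
top bat_head [([468.0, 133.0, 141.0], 0.42)]
top lock_hinge [([512.0, 141.0, 70.0], 0.79)]
top tube_end [([574.0, 99.0, 284.0], 0.72)]
scene cast_mid [([182.0, -390.0, 26.0], 0.86), ([321.0, 156.0, 23.0], 0.72), ([627.0, 9.0, 110.0], 0.63)]
scene trough_floor [([619.0, 82.0, 85.0], 0.7)]
scene lip [([634.0, 256.0, 112.0], 0.81), ([736.0, 467.0, 1.0], 0.5)]
scene bat_head [([471.0, 134.0, 142.0], 0.58)]
scene lock_hinge [([516.0, 137.0, 66.0], 0.69)]
scene tube_end [([572.0, 100.0, 279.0], 0.92)]
(600, 800, 3)
```

View pics/c5.png

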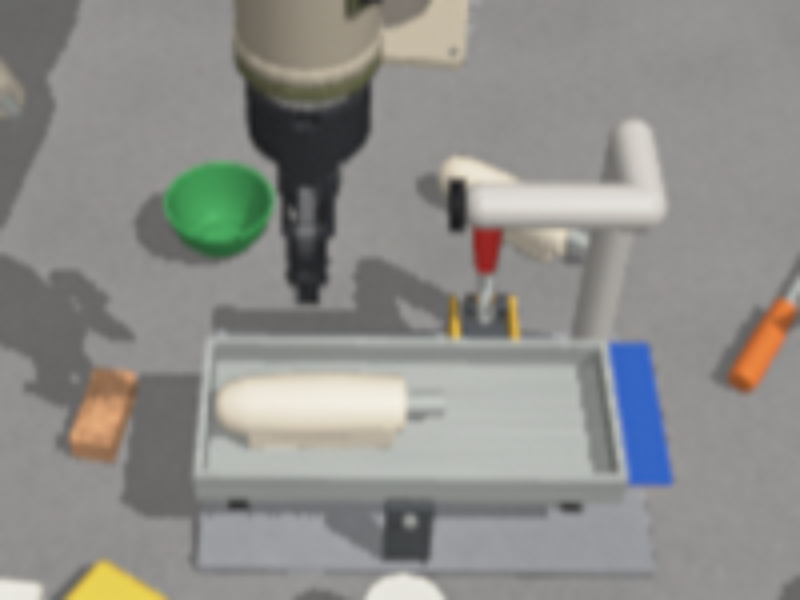

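The cast lies in the far half of the trough, at crop (310,405), with its bar towards the lip. Now I'll orient the tool for the bat.

```bash
python3 -m handwheel '[[0.4,0,0,0,0,0,-0.1],[0.4,-0.5,1,0,0,0,-0.12],[0.4,0,0,0,0,0,-0.12],[0.4,0,0,0,0,0,-0.12],[0.4,0,0,0,0,0,-0.12],[0.4,0,0,0,0,0,-0.12],[0.4,0,0,0,0,0,-0.12],[0.4,0,0,0,0,0,-0.12],[0.4,0,0,0,0,0,-0.12],[0.4,0,0,0,0,0,-0.12],[0.4,0,0,0,0,0,-0.12],[0.4,0,0,0,0,0,-0.12]]' 80
python3 -m handwheel '[[0.4,0,0,0,0,0,-0.12],[0.4,2,0,0,0,0,-0.03],[0.4,3.5,0,0,0,0,0],[0.4,3.5,0,0,0,0,0],[0.4,3.5,0,0,0,0,0],[0.4,3,0,0,0,0,0],[0.4,2,0,0,0,-0.1,0],[0.4,0,0,0,0,-0.12,0],[0.4,0,0,0,0,-0.12,0],[0.4,0,0,0,0,-0.12,0],[0.4,0,0,0,0,-0.12,0],[0.4,0,0,0,0,-0.08,0]]'
cat >> h.py <<'E'
YAW=np.deg2rad(5); EX=np.array([np.cos(YAW),np.sin(YAW),0]); EY=np.array([-np.sin(YAW),np.cos(YAW),0]); EZ=np.array([0,0,1.])
H=np.array([516,136.8,70.])
def batpos(a,r): a=np.deg2rad(a); return H+r*(np.sin(a)*EX+np.cos(a)*EZ)
def tz(t): t=np.deg2rad(t); return np.sin(t)*EX-np.cos(t)*EZ
E
python3 - <<'E'
from h import *
st(); print(batpos(-35,85)); go(batpos(-35,85)-120*tz(38),tz(38),EY)
E
```

```text
time: 14.57
tool_pos: [639.2, 7.3, 282.2]
tcp_rot: [-180.0, -0.0, 176.7]
ft_force: [0.4, 0.7, -0.5]
finger_gap: 59.8
grip_force: 0.0
time: 15.57
tool_pos: [478.2, -8.0, 277.8]
tcp_rot: [179.6, 36.4, -175.2]
ft_force: [0.0, 0.1, 0.9]
finger_gap: 59.5
grip_force: 0.0
{'time': 15.6, 'tool_pos': [478.2, -8.0, 277.8], 'tcp_rot': [179.6, 36.4, -175.2], 'joint_pos': [-16.5, -51.2, 134.0, 14.3, 63.5, -114.0], 'ft_force': [0.0, 0.1, 0.9], 'finger_gap': 59.5, 'grip_force': 0.0}
[467.43152659 132.55080917 139.62792376]
rotvec [ 0.004 -0.027 -0.003] shift cm in old axes [ 8.45 14.07 -0.73] in new [ 8.39 14.09 -1.02]
rotvec [-0.043 -0.006  3.139] shift cm in old axes [ 8.45 14.07 -0.73] in new [ -8.39 -14.09  -1.02]
```

J2 is at its lower limit, so I'll fit the kinematics to choose a feasible tilt and standoff.

```bash
cat > kin.py <<'E'
from h import *
from scipy.optimize import least_squares
D=[([60.653,7.471,85.268,0,87.261,-4.893],[248.356,546.191,248.292],[180,0,155.55]),
([-40.7,-6.3,99.1,0,87.1,-106.1],[419.7,-293.5,248.1],[180,0,155.4]),
([-42.1,5.5,103.4,0,71.2,-118.2],[434.1,-323.4,100.5],[180,0,166.1]),
([-42.7,.4,98.4,0,81,-118.8],[432.2,-329.5,193.4],[180,0,166.1]),
([-2.7,14.4,83.7,0,82.2,-8.1],[631.2,20.9,189.7],[180,0,95.3]),
([-3.7,11.1,77.4,0,91.4,-8.7],[628.3,10.3,284.7],[180,0,95]),
([-16.5,-51.2,134,14.3,63.5,-114],[478.2,-8,277.8],[179.6,36.4,-175.2])]
def rot(ax,d): return R.from_euler(ax,d,degrees=True)
def fk(q,p):
    a,h,L2,L3,e,d=p
    r1=rot('z',q[0]); r2=r1*rot('y',q[1]); r3=r2*rot('y',q[2])   # r3 z axis along the forearm
    r5=r3*rot('z',q[3])*rot('y',q[4]); r6=r5*rot('z',q[5])
    w=r1.apply([a,0,h])+r2.apply([0,0,L2])+r3.apply([e,0,L3])
    return w+r6.apply([0,0,d]),r6,w
def res(p):
    o=[]
    for q,x,_ in D: o+=list(fk(q,p)[0]-x)
    return o
sol=least_squares(res,[0,350,350,400,0,220]); P=sol.x
if __name__=="__main__":
    print(P.round(1),np.abs(sol.fun).max().round(1))
    for q,x,e in D[-2:]: print((fk(q,P)[1].inv()*R.from_euler('xyz',e,degrees=True)).as_rotvec(degrees=True).round(1))
C=None
def ik(pos,z,y,q0):
    Rt=R.from_matrix(np.c_[np.cross(y,z),y,z])*C
    f=lambda q: np.r_[fk(q,P)[0]-pos,200*(fk(q,P)[1].inv()*Rt).as_rotvec()]
    s=least_squares(f,q0,bounds=([-169,-51,1.3,-76,0,-152],[169,129,143,256,156,152])); return s.x,np.abs(s.fun).max()
E
sed -i 's/^C=None/C=R.from_rotvec(((fk(D[-1][0],P)[1]).inv()*R.from_euler("xyz",D[-1][2],degrees=True)).as_rotvec()).inv()/' kin.py
python3 kin.py
python3 - <<'E'
from kin import *
q0=D[-1][0]
for t in (20,25,30,35,40):
    for name,pos in (("pre70",batpos(-35,85)-70*tz(t)),("grasp",batpos(-35,85)),("out",batpos(-35,102)),("mid",batpos(-10,102)),("end",batpos(15,102))):
        q,e=ik(pos,tz(t),EY,q0); print(t,name,q.round(0),e.round(1),"wrist",fk(q,P)[2].round())
E
```

```text
[ -9.  364.5 448.3 550.6  34.2 500. ] 51.1
[ 0.1  0.1 90. ]
[-0.1 -0.  90.1]Traceback (most recent call last):
  File "<stdin>", line 5, in <module>
  File "kin.py", line 29, in ik
    s=least_squares(f,q0,bounds=([-169,-51,1.3,-76,0,-152],[169,129,143,256,156,152])); return s.x,np.abs(s.fun).max()
    return func(*args, **kwargs)
    raise ValueError("Initial guess is outside of provided bounds")
ValueError: Initial guess is outside of provided bounds
```

```bash
sed -i 's/a,h,L2,L3,e,d=p/a,h,L2,L3,e,d,b=p/; s/\[a,0,h\]/[a,b,h]/; s/\[0,350,350,400,0,220\]/[0,350,350,400,0,220,50]/; s/-51,1.3/-60,1.3/; s/D\[-2:\]/D[-2:]/' kin.py
python3 kin.py
python3 - <<'E'
from kin import *
q0=D[-1][0]
for t in (20,25,30,35,40):
    for name,pos in (("pre70",batpos(-35,85)-70*tz(t)),("grasp",batpos(-35,85)),("out",batpos(-35,102)),("mid",batpos(-10,102)),("end",batpos(15,102))):
        q,e=ik(pos,tz(t),EY,q0); print(t,name,q.round(0),e.round(1),"wrist",fk(q,P)[2].round())
E
```

```text
[  1.7 317.  369.6 551.4  59.6 349.5  51. ] 0.8
[ 0.1  0.1 90. ]
[-0.1 -0.  90.1]
20 pre70 [ 12. -34. 127.  -3.  67. -83.] 0.0 wrist [324. 120. 534.]
20 grasp [ 11. -26. 129.  -3.  57. -83.] 0.0 wrist [348. 123. 468.]
20 out [ 12. -29. 129.  -3.  60. -82.] 0.0 wrist [338. 122. 482.]
20 mid [ 11. -22. 122.  -2.  59. -83.] 0.0 wrist [379. 125. 499.]
20 end [ 10. -14. 116.  -2.  57. -84.] 0.0 wrist [423. 129. 497.]
25 pre70 [ 13. -41. 133.  -4.  63. -81.] 0.0 wrist [291. 118. 520.]
25 grasp [ 12. -31. 133.  -4.  53. -81.] 0.0 wrist [320. 120. 456.]
25 out [ 12. -34. 134.  -4.  55. -81.] 0.0 wrist [310. 119. 470.]
25 mid [ 11. -26. 127.  -3.  54. -82.] 0.0 wrist [351. 123. 487.]
25 end [ 11. -18. 121.  -3.  52. -83.] 0.0 wrist [395. 127. 485.]
30 pre70 [ 14. -48. 138.  -5.  60. -80.] 0.0 wrist [258. 115. 503.]
30 grasp [ 13. -36. 138.  -5.  48. -80.] 0.0 wrist [293. 118. 442.]
30 out [ 13. -39. 139.  -5.  51. -80.] 0.0 wrist [283. 117. 456.]
30 mid [ 12. -31. 132.  -5.  50. -81.] 0.0 wrist [324. 120. 473.]
30 end [ 11. -22. 126.  -4.  46. -82.] 0.0 wrist [368. 124. 471.]
35 pre70 [ 15. -54. 143.  -7.  58. -78.] 2.5 wrist [232. 114. 486.]
35 grasp [ 13. -41. 143.  -7.  44. -78.] 0.0 wrist [267. 116. 426.]
35 out [ 14. -45. 143.  -7.  47. -78.] 0.7 wrist [259. 115. 441.]
35 mid [ 12. -36. 136.  -6.  45. -80.] 0.0 wrist [298. 118. 457.]
35 end [ 12. -26. 130.  -6.  41. -80.] 0.0 wrist [342. 122. 455.]
40 pre70 [ 18. -54. 143. -11.  57. -74.] 16.5 wrist [228. 126. 484.]
40 grasp [ 15. -41. 143. -11.  42. -74.] 10.9 wrist [263. 124. 421.]
40 out [ 16. -44. 143. -11.  46. -74.] 12.3 wrist [256. 125. 437.]
40 mid [ 13. -40. 141.  -8.  40. -78.] 0.0 wrist [274. 116. 438.]
40 end [ 12. -29. 135.  -8.  35. -78.] 0.0 wrist [318. 120. 436.]
```

The fit is good to 0.8 mm. I'll use a constant 27° tilt and a 60 mm standoff.

```bash
python3 -m handwheel '[[0.4,0,0,0,0,0.08,0],[0.4,0,0,0,0,0.1,0],[0.4,0,0,0,0,0,0],[0.4,0,0,0,0,0,0]]'
python3 - <<'E'
from h import *
st(); go(batpos(-35,85)-65*tz(27),tz(27),EY)
E
```

```text
time: 15.9
tool_pos: [480.1, -7.9, 282.7]
tcp_rot: [179.8, 26.3, -175.0]
ft_force: [-0.1, 0.3, -0.8]
finger_gap: 60.0
grip_force: 0.0
{'time': 15.9, 'tool_pos': [480.1, -7.9, 282.7], 'tcp_rot': [179.8, 26.3, -175.0], 'joint_pos': [-12.9, -39.2, 123.8, 8.5, 70.4, -109.1], 'ft_force': [-0.1, 0.3, -0.8], 'finger_gap': 60.0, 'grip_force': 0.0}
rotvec [ 0.003 -0.013  0.   ] shift cm in old axes [ 6.44 14.09  6.35] in new [ 6.52 14.11  6.23]
rotvec [ 0.02   0.005 -3.141] shift cm in old axes [ 6.44 14.09  6.35] in new [ -6.52 -14.11   6.23]
```

```bash
python3 -m handwheel '[[0.4,1.6,1.5,0,0,-0.01,0],[0.4,1.7,3,0,0,0,0],[0.4,1.7,3,0,0,0,0],[0.4,1.5,3,0,0,0,0],[0.4,0,2.5,1,0,0,0],[0.4,0,1.1,2,0,0,0],[0.4,0,0,2,0,0,0],[0.4,0,0,1.2,0,0,0],[0.4,0,0,0,0,0,0],[0.4,0,0,0,0,0,0]]'
python3 - <<'E'
from h import *
st(); go(batpos(-35,85),tz(27),EY)
v=[]
for n in ("top","scene"):
    p=snapshot(n)
    for q in ("bat_head","lock_hinge"): print(n,q,[(np.round(d["location"]).tolist(),round(d["conf"],2)) for d in place_of(p,q)])
    v.append(cv2.resize(p["image"][160:260,280:410] if n=="scene" else p["image"][140:240,240:370],None,fx=5,fy=3))
cv2.imwrite("pics/c6.png",np.vstack(v)[:,:,::-1])
E
```

```text
time: 16.73
tool_pos: [441.7, 131.3, 198.9]
tcp_rot: [179.9, 26.7, -175.0]
ft_force: [-0.2, -0.1, -0.1]
finger_gap: 59.7
grip_force: 0.0
{'time': 16.7, 'tool_pos': [441.7, 131.3, 198.9], 'tcp_rot': [179.9, 26.7, -175.0], 'joint_pos': [12.7, -41.7, 134.0, -3.8, 61.2, -81.2], 'ft_force': [-0.2, -0.1, -0.1], 'finger_gap': 59.7, 'grip_force': 0.0}
rotvec [ 0.002 -0.006 -0.001] shift cm in old axes [ 0.36 -0.11  6.45] in new [ 0.4  -0.1   6.45]
rotvec [-9.000e-03 -3.000e-03  3.141e+00] shift cm in old axes [ 0.36 -0.11  6.45] in new [-0.4   0.1   6.45]
top bat_head [([467.0, 135.0, 141.0], 0.5), ([628.0, 8.0, 111.0], 0.17)]
top lock_hinge [([514.0, 140.0, 71.0], 0.66), ([621.0, 87.0, -2.0], 0.34), ([468.0, 133.0, 139.0], 0.29)]
scene bat_head [([470.0, 136.0, 142.0], 0.71), ([571.0, 97.0, 282.0], 0.66)]
scene lock_hinge [([514.0, 141.0, 67.0], 0.9)]
```

View pics/c6.png

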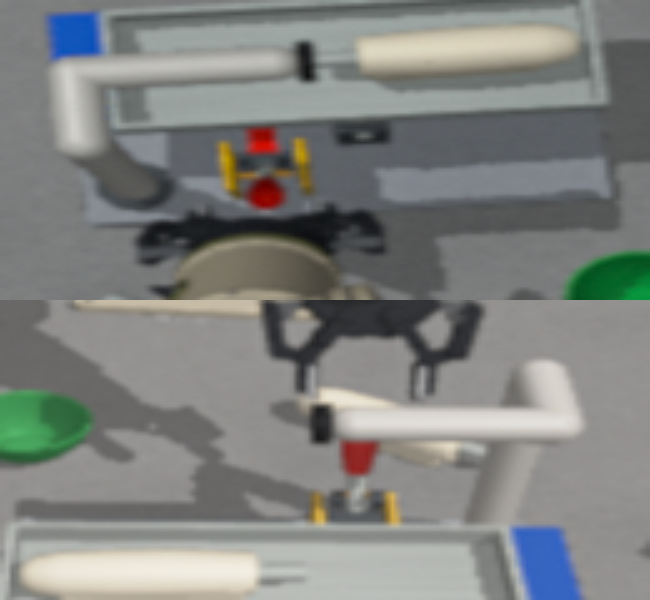

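The open fingers straddle the bat head: at (305,380) and (425,380) in the lower crop, with the head at (358,455). I'll advance and close.

```bash
python3 -m handwheel '[[0.4,0.3,0.1,1,0,0,0],[0.4,0,0,2,0,0,0],[0.4,0,0,2,0,0,0],[0.4,0,0,1.4,0,0,0],[0.4,0,0,0,0,0,0],[0.4,0,0,0,0,0,0]]' 80
python3 -m handwheel '[[0.2,0,0,0,0,0,0],[0,0,0,0,0,0,0],[-0.2,0,0,0,0,0,0],[-0.4,0,0,0,0,0,0],[-0.6,0,0,0,0,0,0],[-1,0,0,0,0,0,0],[-1,0,0,0,0,0,0],[-1,0,0,0,0,0,0],[-1,0,0,0,0,0,0]]' 80
python3 - <<'E'
from h import *
st(); go(batpos(-35,102),tz(27),EY)
E
```

```text
time: 17.53
tool_pos: [467.3, 134.3, 139.5]
tcp_rot: [179.9, 26.5, -175.1]
ft_force: [-0.2, 0.5, 0.0]
finger_gap: 59.7
grip_force: 0.0
time: 18.28
tool_pos: [468.5, 134.1, 141.7]
tcp_rot: [180.0, 26.7, -175.0]
ft_force: [-5.3, -5.4, 9.1]
finger_gap: 21.9
grip_force: 78.0
{'time': 18.3, 'tool_pos': [468.5, 134.1, 141.7], 'tcp_rot': [180.0, 26.7, -175.0], 'joint_pos': [12.3, -32.1, 134.4, -4.2, 51.2, -80.8], 'ft_force': [-5.3, -5.4, 9.1], 'finger_gap': 21.9, 'grip_force': 78.0}
rotvec [-0.    -0.005 -0.   ] shift cm in old axes [ 0.45 -0.15 -1.56] in new [ 0.44 -0.15 -1.56]
rotvec [-0.008  0.     3.141] shift cm in old axes [ 0.45 -0.15 -1.56] in new [-0.44  0.15 -1.56]
```

```bash
python3 -m handwheel '[[-1,0.04,0,-0.3,0,0,0],[-1,0.07,0,-0.5,0,0,0],[-1,0.07,0,-0.5,0,0,0],[-1,0.07,0,-0.45,0,0,0],[-1,0,0,0,0,0,0],[-1,0,0,0,0,0,0]]'
python3 - <<'E'
from h import *
s=sense(); st(); d=np.array(s["tool_pos"])-H; print(d@EX,d@EY,d[2], "r",np.hypot(d@EX,d[2]),"ang",np.degrees(np.arctan2(d@EX,d[2])))
for n in ("top","scene"):
    p=snapshot(n)
    for q in ("bat_head",): print(n,q,[(np.round(d["location"]).tolist(),round(d["conf"],2)) for d in place_of(p,q)])
E
```

```text
time: 18.78
tool_pos: [457.8, 133.2, 154.5]
tcp_rot: [180.0, 26.6, -175.0]
ft_force: [7.0, -2.7, -6.5]
finger_gap: 22.2
grip_force: 78.7
{'time': 18.8, 'tool_pos': [457.8, 133.2, 154.5], 'tcp_rot': [180.0, 26.6, -175.0], 'joint_pos': [12.5, -35.4, 135.1, -4.1, 54.0, -80.8], 'ft_force': [7.0, -2.7, -6.5], 'finger_gap': 22.2, 'grip_force': 78.7}
-58.32543318351045 1.467861062632785 84.49591158018663 r 102.6713944086222 ang -34.61635666588782
top bat_head [([459.0, 133.0, 154.0], 0.38)]
scene bat_head [([462.0, 131.0, 155.0], 0.67), ([770.0, -128.0, -6.0], 0.5)]
```

The head moved 17 mm out and the spring force is about 9.5 N, so the bat is pulled clear. Next I'll work out the arc.

Run:
```python
from h import *
s=sense(); r=R.from_euler('xyz',s["tcp_rot"],degrees=True)
a=np.linspace(-34.6,17,13); p=[batpos(x,102.7) for x in a]
for x,d in zip(a[1:],np.diff(p,axis=0)): print(x.round(1),(r.inv().apply(d)/10).round(2))
```

```text
-30.3 [-0.77  0.   -0.08]
-26.0 [-0.77  0.   -0.02]
-21.7 [-0.77  0.    0.04]
-17.4 [-0.76  0.    0.09]
-13.1 [-0.76  0.    0.15]
-8.8 [-0.74  0.    0.21]
-4.5 [-0.72  0.    0.26]
-0.2 [-0.7   0.    0.32]
4.1 [-0.68  0.    0.37]
8.4 [-0.65  0.    0.42]
12.7 [-0.61  0.    0.47]
17.0 [-0.58  0.    0.51]
```

```bash
python3 -m handwheel '[[-1,-0.77,0,-0.08,0,0,0],[-1,-0.77,0,-0.02,0,0,0],[-1,-0.77,0,0.04,0,0,0],[-1,0,0,0,0,0,0]]'
python3 -m handwheel '[[-1,-0.76,0,0.09,0,0,0],[-1,-0.76,0,0.15,0,0,0],[-1,-0.74,0,0.21,0,0,0],[-1,0,0,0,0,0,0]]'
python3 - <<'E'
from h import *
s=sense(); d=np.array(s["tool_pos"])-H; print("r",np.hypot(d@EX,d[2]),"ang",np.degrees(np.arctan2(d@EX,d[2])))
for n in ("top","scene"):
    p=snapshot(n)
    for q in ("bat_head",): print(n,q,[(np.round(d["location"]).tolist(),round(d["conf"],2)) for d in place_of(p,q)])
E
```

```text
time: 19.32
tool_pos: [478.1, 135.0, 164.6]
tcp_rot: [180.0, 26.4, -175.0]
ft_force: [0.0, -4.5, -8.7]
finger_gap: 22.0
grip_force: 78.6
time: 19.65
tool_pos: [500.1, 137.1, 170.5]
tcp_rot: [180.0, 26.4, -175.0]
ft_force: [-2.2, -5.1, -8.8]
finger_gap: 22.2
grip_force: 78.6
r 101.72066358556064 ang -8.928102580557193
top bat_head [([769.0, -123.0, -5.0], 0.34)]
scene bat_head [([498.0, 135.0, 168.0], 0.4)]
```

Going well: the bat is following and the force is just the spring. I'll continue.

```bash
python3 -m handwheel '[[-1,-0.72,0,0.26,0,0,0],[-1,-0.7,0,0.32,0,0,0],[-1,-0.68,0,0.37,0,0,0],[-1,0,0,0,0,0,0]]'
python3 -m handwheel '[[-1,-0.65,0,0.42,0,0,0],[-1,-0.61,0,0.47,0,0,0],[-1,0,0,0,0,0,0],[-1,0,0,0,0,0,0]]'
python3 - <<'E'
from h import *
s=sense(); d=np.array(s["tool_pos"])-H; print("r",np.hypot(d@EX,d[2]),"ang",np.degrees(np.arctan2(d@EX,d[2])))
E
```

```text
time: 20.18
tool_pos: [523.0, 139.2, 171.8]
tcp_rot: [179.9, 26.5, -175.0]
ft_force: [-4.2, -4.2, -8.4]
finger_gap: 22.0
grip_force: 78.8
time: 20.52
tool_pos: [537.6, 140.5, 169.3]
tcp_rot: [180.0, 26.5, -175.0]
ft_force: [-4.2, -5.1, -7.2]
finger_gap: 21.9
grip_force: 79.2
r 101.70438486512249 ang 12.418887490518628
```

```bash
python3 -m handwheel '[[-1,-0.35,0,0.28,0,0,0],[-1,-0.2,0,0.17,0,0,0],[-1,0,0,0,0,0,0],[-1,0,0,0,0,0,0]]'
python3 - <<'E'
from h import *
s=sense(); d=np.array(s["tool_pos"])-H; print("r",np.hypot(d@EX,d[2]),"ang",np.degrees(np.arctan2(d@EX,d[2])))
r=R.from_euler('xyz',s["tcp_rot"],degrees=True); print(r.inv().apply(batpos(15,88)-batpos(15,102))/10)
E
```

```text
time: 20.85
tool_pos: [543.7, 141.1, 167.2]
tcp_rot: [180.0, 26.4, -175.0]
ft_force: [-9.1, -5.6, -5.9]
finger_gap: 22.1
grip_force: 79.4
r 101.18887873953636 ang 16.042645108967147
[ 9.25506257e-01 -9.87816038e-04  1.05044619e+00]
```

It's against the stop. I'll ease it in along the bat, then let go.

```bash
python3 -m handwheel '[[-1,0.2,0,0.24,0,0,0],[-1,0.2,0,0.24,0,0,0],[-1,0.2,0,0.24,0,0,0],[-1,0,0,0,0,0,0]]'
python3 -m handwheel '[[0,0,0,0,0,0,0],[0.3,0,0,0,0,0,0],[0.4,0,0,0,0,0,0],[0.4,0,0,0,0,0,0],[0.4,0,0,0,0,0,0],[0.4,0,0,0,0,0,0],[0.4,0,0,0,0,0,0]]'
python3 -m handwheel '[[0.4,0,0,-1,0,0,0],[0.4,0,0,-2,0,0,0],[0.4,0,0,-3,0,0,0],[0.4,0,0,-3,0,0,0],[0.4,0,0,-1.5,0,0,0],[0.4,0,0,0,0,0,0]]'
python3 - <<'E'
from h import *
st(); print("seated expected",batpos(15,85))
v=[]
for n in ("top","scene"):
    p=snapshot(n)
    for q in ("bat_head","cast_mid"): print(n,q,[(np.round(d["location"]).tolist(),round(d["conf"],2)) for d in place_of(p,q)])
    v.append(cv2.resize(p["image"][160:260,280:410] if n=="scene" else p["image"][140:240,240:370],None,fx=5,fy=3))
cv2.imwrite("pics/c7.png",np.vstack(v)[:,:,::-1])
E
```

```text
time: 21.18
tool_pos: [541.4, 140.8, 158.0]
tcp_rot: [180.0, 26.4, -175.0]
ft_force: [-10.0, -5.9, -2.1]
finger_gap: 22.0
grip_force: 79.8
time: 21.77
tool_pos: [543.4, 141.2, 159.8]
tcp_rot: [179.9, 26.6, -175.0]
ft_force: [-0.2, -0.0, -0.0]
finger_gap: 59.7
grip_force: 0.0
time: 22.27
tool_pos: [497.6, 137.4, 258.6]
tcp_rot: [179.9, 27.0, -175.0]
ft_force: [1.7, 0.1, 0.8]
finger_gap: 59.4
grip_force: 0.0
{'time': 22.3, 'tool_pos': [497.6, 137.4, 258.6], 'tcp_rot': [179.9, 27.0, -175.0], 'joint_pos': [11.7, -31.9, 122.1, -3.3, 63.0, -82.5], 'ft_force': [1.7, 0.1, 0.8], 'finger_gap': 59.4, 'grip_force': 0.0}
seated expected [537.91590364 138.71739312 152.10369523]
top bat_head [([539.0, 140.0, 150.0], 0.47), ([410.0, 400.0, 4.0], 0.44)]
top cast_mid [([631.0, 8.0, 109.0], 0.98), ([184.0, -386.0, 24.0], 0.74), ([374.0, -106.0, 1.0], 0.6), ([318.0, 153.0, 22.0], 0.5)]
scene bat_head [([538.0, 143.0, 154.0], 0.48)]
scene cast_mid [([628.0, 4.0, 108.0], 0.86), ([183.0, -386.0, 24.0], 0.84), ([322.0, 154.0, 21.0], 0.45)]
```

View pics/c7.png

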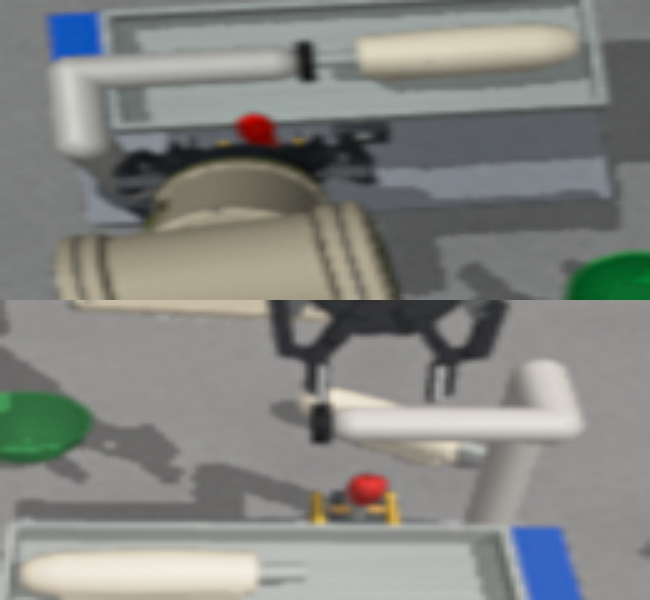

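The bat has sprung home on the far side: the red head is at (367,488) in the lower crop, measured at (538,141,152) against (538,139,152) expected. Now I'll go up, upright, fingers shut, and over to the lip.

```bash
python3 -m handwheel '[[0.4,-0.8,0,-1.5,0,0,0],[0,-1.5,0,-3,0,0,0],[-0.5,-1.5,0,-3,0,0,0],[-1,-1.5,0,-3,0,0,0],[-1,-0.8,0,-1.5,0,0,0],[-1,0,0,0,0,0.11,0],[-1,0,0,0,0,0.12,0],[-1,0,0,0,0,0.12,0],[-1,0,0,0,0,0.12,0],[-1,0,0,0,0,0,0],[-1,0,0,0,0,0,0]]' 60
python3 - <<'E'
from h import *
st(); go([652,258,370],[0,0,-1],EY)
from kin import *
for z in (370,120,66): 
    q,e=ik(np.array([652,258,z]),np.array([0,0,-1.]),EY,[15,10,80,0,85,-75]); print(q.round(),e.round(2))
E
```

```text
time: 23.48
tool_pos: [498.4, 136.7, 383.6]
tcp_rot: [180.0, -0.7, -175.0]
ft_force: [-0.4, -0.4, -1.2]
finger_gap: 0.2
grip_force: 0.0
{'time': 23.5, 'tool_pos': [498.4, 136.7, 383.6], 'tcp_rot': [180.0, -0.7, -175.0], 'joint_pos': [9.6, -5.6, 84.5, 0.1, 101.8, -85.3], 'ft_force': [-0.4, -0.4, -1.2], 'finger_gap': 0.2, 'grip_force': 0.0}
rotvec [ 0.    -0.013 -0.001] shift cm in old axes [-16.37  10.76   1.15] in new [-16.36  10.75   1.36]
rotvec [-2.100e-02 -1.000e-03  3.141e+00] shift cm in old axes [-16.37  10.76   1.15] in new [ 16.36 -10.75   1.36]
[ 17.  23.  54.  -0. 103. -78.] 0.0
[ 17.  28.  75.  -0.  78. -78.] 0.0
[ 17.  31.  77.  -0.  73. -78.] 0.0
```

```bash
python3 -m handwheel '[[-1,-1.4,1,0,0,-0.013,0],[-1,-3,2,0,0,0,0],[-1,-3,2,0,0,0,0],[-1,-3,2,0,0,0,0],[-1,-3,2,0,0,0,0],[-1,-3,1.75,0,0,0,0],[-1,0,0,2,0,0,0],[-1,0,0,3.5,0,0,0],[-1,0,0,3.5,0,0,0],[-1,0,0,3.5,0,0,0],[-1,0,0,3,0,0,0],[-1,0,0,2,0,0,0]]'
python3 -m handwheel '[[-1,0,0,2,0,0,0],[-1,0,0,0,0,0,0],[-1,0,0,0,0,0,0]]'
python3 - <<'E'
from h import *
st(); go([652,258,125],[0,0,-1],EY)
v=[]
for n in ("top","scene"):
    p=snapshot(n)
    for q in ("lip","tube_end"): print(n,q,[(np.round(d["location"]).tolist(),round(d["conf"],2)) for d in place_of(p,q)])
    v.append(cv2.resize(p["image"][160:280,280:440] if n=="scene" else p["image"][120:240,220:380],None,fx=5,fy=2.5))
cv2.imwrite("pics/c8.png",np.vstack(v)[:,:,::-1])
E
```

```text
time: 24.48
tool_pos: [650.8, 258.3, 211.4]
tcp_rot: [180.0, 0.4, -175.0]
ft_force: [-0.4, 0.3, -0.4]
finger_gap: 0.1
grip_force: 0.0
time: 24.73
tool_pos: [651.6, 258.4, 194.3]
tcp_rot: [179.9, 0.4, -175.0]
ft_force: [0.6, 1.0, 0.2]
finger_gap: -0.2
grip_force: 0.0
{'time': 24.7, 'tool_pos': [651.6, 258.4, 194.3], 'tcp_rot': [179.9, 0.4, -175.0], 'joint_pos': [17.5, 24.2, 71.1, -0.0, 84.3, -77.5], 'ft_force': [0.6, 1.0, 0.2], 'finger_gap': -0.2, 'grip_force': 0.0}
rotvec [0.001 0.007 0.   ] shift cm in old axes [ 0.01 -0.05  6.93] in new [-0.04 -0.05  6.93]
rotvec [-1.100e-02  2.000e-03 -3.141e+00] shift cm in old axes [ 0.01 -0.05  6.93] in new [0.04 0.05 6.93]
top lip [([638.0, 258.0, 109.0], 0.83), ([624.0, 79.0, 87.0], 0.5)]
top tube_end [([574.0, 101.0, 282.0], 0.7), ([375.0, -107.0, -2.0], 0.28)]
scene lip [([633.0, 259.0, 112.0], 0.68)]
scene tube_end [([575.0, 100.0, 280.0], 0.61)]
```

View pics/c8.png

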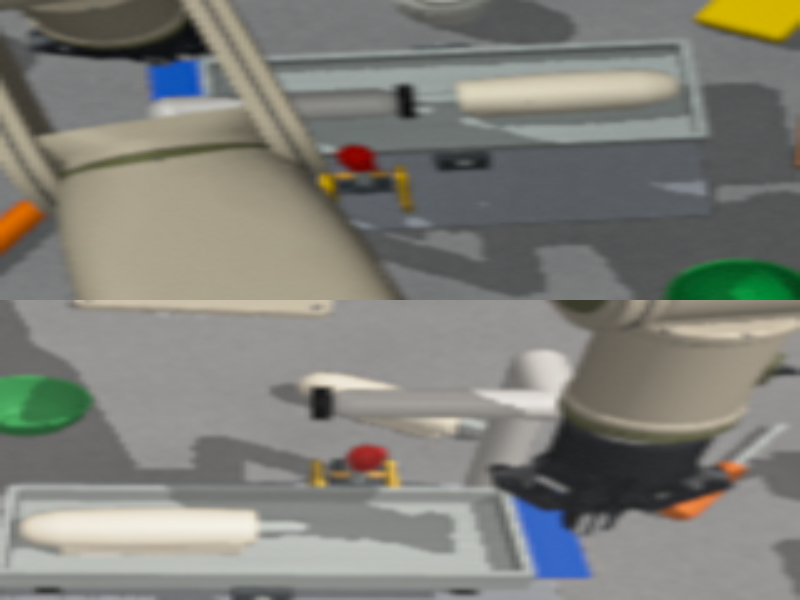

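The fingertips are over the blue lip, at (590,520) in the lower crop, and the wrist is clear of the tube. Pushing down.

```bash
python3 -m handwheel '[[-1,0,0,2,0,0,0],[-1,0,0,2.5,0,0,0],[-1,0,0,1.5,0,0,0],[-1,0,0,0,0,0,0],[-1,0,0,0.5,0,0,0],[-1,0,0,0.5,0,0,0],[-1,0,0,0.5,0,0,0],[-1,0,0,0,0,0,0]]'
python3 -m handwheel '[[-1,0,0,0.6,0,0,0],[-1,0,0,0.6,0,0,0],[-1,0,0,0.6,0,0,0],[-1,0,0,0,0,0,0]]'
python3 -m handwheel '[[-1,0,0,0.6,0,0,0],[-1,0,0,0.6,0,0,0],[-1,0,0,0.6,0,0,0],[-1,0,0,0,0,0,0]]'
```

```text
time: 25.7
tool_pos: [653.5, 258.9, 119.2]
tcp_rot: [179.9, 0.5, -175.0]
ft_force: [0.5, 1.2, 0.8]
finger_gap: 0.1
grip_force: 0.5
time: 26.03
tool_pos: [652.4, 258.4, 99.0]
tcp_rot: [180.0, 0.3, -175.0]
ft_force: [1.3, 0.6, 0.5]
finger_gap: -0.2
grip_force: 0.5
time: 26.37
tool_pos: [652.4, 258.1, 80.6]
tcp_rot: [180.0, 0.3, -175.0]
ft_force: [0.1, 0.4, 0.8]
finger_gap: 0.2
grip_force: 0.3
```

```bash
python3 -m handwheel '[[-1,0,0,0.5,0,0,0],[-1,0,0,0.5,0,0,0],[-1,0,0,0.3,0,0,0],[-1,0,0,0,0,0,0],[-1,0,0,0,0,0,0],[-1,0,0,0,0,0,0]]'
python3 - <<'E'
from h import *
p=snapshot("scene")
for q in ("lip","cast_mid","trough_floor"): print(q,[(np.round(d["location"]).tolist(),round(d["conf"],2)) for d in place_of(p,q)])
cv2.imwrite("pics/c9.png",cv2.resize(p["image"][160:300,260:440],None,fx=4,fy=4)[:,:,::-1])
E
```

```text
time: 26.87
tool_pos: [653.8, 258.6, 70.8]
tcp_rot: [179.9, 0.4, -175.0]
ft_force: [-3.5, -1.9, 7.7]
finger_gap: -0.1
grip_force: 3.2
lip [([637.0, 255.0, 55.0], 0.58), ([538.0, 137.0, 153.0], 0.2)]
cast_mid [([623.0, 55.0, 121.0], 0.82), ([184.0, -387.0, 24.0], 0.82), ([322.0, 157.0, 22.0], 0.49)]
trough_floor [([620.0, 82.0, 85.0], 0.7)]
```

View pics/c9.png

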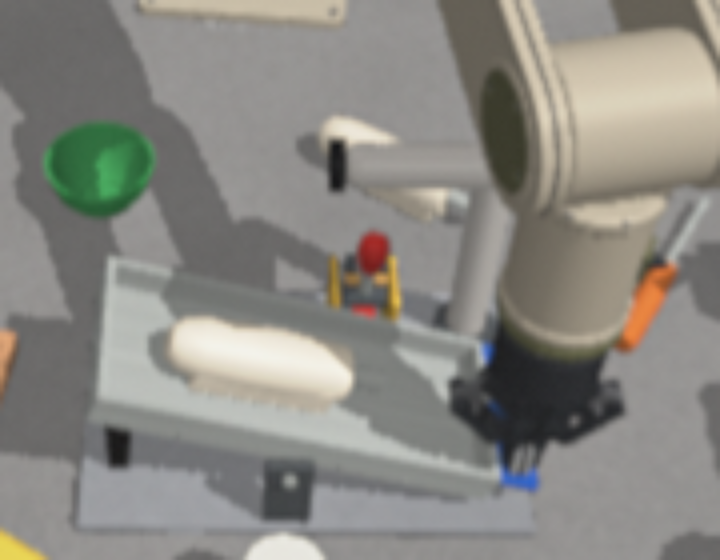

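The trough is fully tipped and the cast is partway down, at (265,360), with the bar hidden. I'll hold while it slides.

```bash
python3 -m handwheel '[[-1,0,0,0,0,0,0],[-1,0,0,0,0,0,0],[-1,0,0,0,0,0,0],[-1,0,0,0,0,0,0],[-1,0,0,0,0,0,0],[-1,0,0,0,0,0,0],[-1,0,0,0,0,0,0],[-1,0,0,0,0,0,0],[-1,0,0,0,0,0,0],[-1,0,0,0,0,0,0],[-1,0,0,0,0,0,0],[-1,0,0,0,0,0,0]]'
python3 - <<'E'
from h import *
for n in ("scene","top"):
    p=snapshot(n)
    for q in ("lip","cast_mid","trough_floor"): print(q,[(np.round(d["location"]).tolist(),round(d["conf"],2)) for d in place_of(p,q)])
E
```

```text
time: 28.07
tool_pos: [653.8, 258.6, 70.8]
tcp_rot: [179.9, 0.4, -175.0]
ft_force: [-2.8, -1.4, 6.6]
finger_gap: 0.0
grip_force: 3.2
lip [([635.0, 257.0, 51.0], 0.56)]
cast_mid [([618.0, 139.0, 91.0], 0.74), ([184.0, -388.0, 25.0], 0.62), ([322.0, 153.0, 22.0], 0.52)]
trough_floor [([622.0, 86.0, 85.0], 0.56)]
lip [([638.0, 258.0, 51.0], 0.79), ([583.0, -165.0, 1.0], 0.4)]
cast_mid [([183.0, -386.0, 26.0], 0.86), ([618.0, 140.0, 89.0], 0.63)]
trough_floor [([626.0, 80.0, 84.0], 0.68)]
```

The cast has slid to the lip end, about 50 mm past the middle, which puts its bar at the end wall. I'll withdraw.

```bash
python3 -m handwheel '[[-1,0,0,-0.2,0,0,0],[-1,0,0,-0.4,0,0,0],[-1,0,0,-1,0,0,0],[-1,0,0,-2,0,0,0],[-1,0,0,-3,0,0,0],[-1,0,0,-3,0,0,0],[-1,0,0,-3,0,0,0],[-1,0,0,-3,0,0,0],[-1,0,0,-3,0,0,0],[-1,0,0,-3,0,0,0],[-1,0,0,-3,0,0,0],[-1,0,0,-2,0,0,0]]'
python3 -m handwheel '[[-1,0,0,-2,0,0,0],[-1,0,0,-1,0,0,0],[-1,0,0,0,0,0,0],[-1,0,0,0,0,0,0],[-1,0,0,0,0,0,0],[-1,0,0,0,0,0,0],[-1,0,0,0,0,0,0],[-1,0,0,0,0,0,0],[-1,0,0,0,0,0,0],[-1,0,0,0,0,0,0],[-1,0,0,0,0,0,0],[-1,0,0,0,0,0,0]]'
python3 - <<'E'
from h import *
for n in ("top","scene"):
    p=snapshot(n)
    for q in ("lip","cast_mid","bat_head","rasp","jar","mug","bowl"): print(q,[(np.round(d["location"]).tolist(),round(d["conf"],2)) for d in place_of(p,q)][:3])
cv2.imwrite("pics/c10.png",cv2.resize(p["image"][160:300,260:440],None,fx=4,fy=4)[:,:,::-1])
E
```

```text
time: 29.47
tool_pos: [652.0, 258.5, 340.9]
tcp_rot: [179.9, 0.7, -175.0]
ft_force: [0.5, -0.1, 1.2]
finger_gap: 0.2
grip_force: 0.0
time: 30.47
tool_pos: [651.4, 258.2, 366.0]
tcp_rot: [179.9, 0.4, -175.0]
ft_force: [0.3, 0.8, -0.2]
finger_gap: -0.0
grip_force: 0.0
lip [([636.0, 258.0, 52.0], 0.69), ([609.0, -320.0, -1.0], 0.54), ([514.0, 141.0, 70.0], 0.46)]
cast_mid [([182.0, -387.0, 26.0], 0.78), ([616.0, 140.0, 93.0], 0.56)]
bat_head [([538.0, 142.0, 151.0], 0.62)]
rasp [([409.0, 402.0, 2.0], 0.81)]
jar [([785.0, 89.0, 1.0], 0.57)]
mug [([736.0, 470.0, -2.0], 0.51)]
bowl [([375.0, -106.0, 4.0], 0.86), ([764.0, -126.0, -2.0], 0.43)]
lip [([632.0, 258.0, 57.0], 0.87)]
cast_mid [([321.0, 155.0, 19.0], 0.74), ([616.0, 138.0, 90.0], 0.73), ([184.0, -387.0, 22.0], 0.56)]
bat_head [([535.0, 142.0, 152.0], 0.47)]
rasp [([414.0, 404.0, 3.0], 0.54)]
jar []
mug [([585.0, -165.0, -3.0], 0.73), ([738.0, 468.0, 1.0], 0.64), ([638.0, 260.0, 53.0], 0.48)]
bowl [([378.0, -101.0, -2.0], 0.81)]
```

View pics/c10.png

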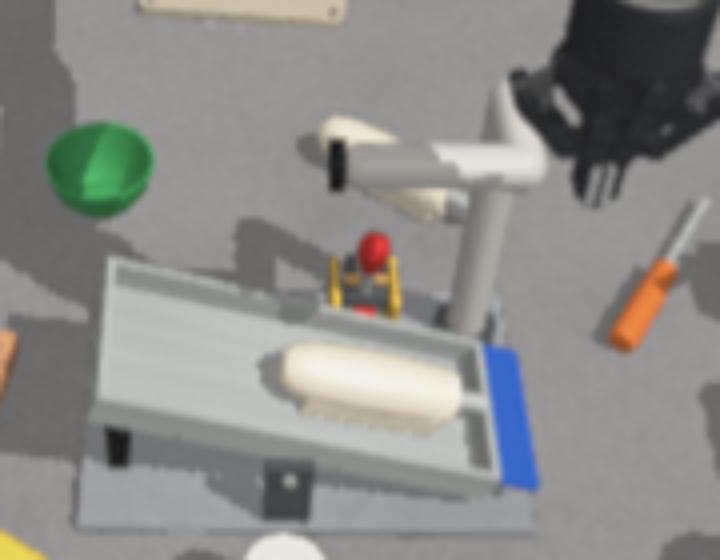

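The trough stays tipped. The cast is at (370,385), with its bar against the lip-end wall at (475,398). The bat is home, and the robot is touching nothing.

```bash
python3 -c "
from bench import *
print(hand_in())"
```

```text
the job is handed in; nothing more can be done
None
```

The job is done and handed in at about 31 s: the cast was laid in the trough, the bat pulled out, flipped and sprung home, and the lip pushed so the trough stays tipped with the cast at the lip end (the hand-in gave no verdict).

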